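# Start the toaster on frozen bread

### The arm

A 7-joint arm with a two-finger parallel gripper is mounted at the origin on a cart in front of the work surface, level with it; the furniture and walls round the work are solid. World frame = base frame: x ahead of the robot, y to its left, z up, the work surface at z = 0. Lengths are in m, angles in rad, forces in N, time in s.
With the tool pointing down it reaches from about 0.425 to 0.875 m from the base axis. Payload 4.7 kg.
Tool frame: the origin (TCP) lies midway between the tips of the shut fingers; the grasp point (between the pads) lies 19 mm behind it; z points along the fingers, y is the line along which they close (so a half turn about z gives the same grasp; the last joint's range is limited). The gripper opens to 87 mm and grips with 3 to 60 N. Pads are 19 mm wide; open, the fingers measure 117 mm over their backs; the gripper's body (75 mm by 190 mm) begins 51 mm behind the grasp point.
Start: joints at [1.242, 0.321, -0.07, 1.45, 0.023, 1.371, -0.057], TCP at [0.218, -0.612, 0.223] pointing down, gripper open.
Joint ranges: [-2.86, 2.86], [-0.3, 2.09], [-1.38, 1.24], [0.06, 2.45], [-1.56, 4.7], [0.09, 2.05], [-2.69, 2.69]. Speed limits (rad/s): [2.57, 2.57, 3.14, 3.14, 3.14, 3.14, 3.14].

### API

Orientations are given as a rotation vector (axis times angle).
In Python, from bench import ctrl gives the robot as it stands.
- The arm moves only by the tool move_tool, called after "Call:" by a JSON object that holds its "fn" and its "kwargs". Schema: {"type":"object","properties":{"moves":{"type":"array","items":{"type":"array","prefixItems":[{"type":"array","items":{"type":"number"},"minItems":3,"maxItems":3},{"type":"number"},{"type":"number"}],"minItems":3,"maxItems":3},"minItems":1,"maxItems":20},"squeeze":{"type":"number"},"only":{"type":"string"},"quiet":{"type":"boolean"},"lines":{"type":"string"}},"required":["moves"],"additionalProperties":false}. moves is a list of rows, 1 to 20 of them, each written [[dx, dy, dz], turn, opening]: dx, dy, dz in units of 20 mm, then a turn about the tool's z in rad, then the opening from 0.0 (shut) to 1.0 (fully open); each row is the pose to reach, as a shift and turn from the pose commanded when the call began, along the tool's axes at that moment; what a row does not reach only later rows make up. A row lasts 1/10 s, in which the tool goes at most 0.05 m and 0.15 rad, less where a joint would pass 70% of its speed; a pose out of reach is approached as far as the arm can. The fingers move at their own pace and stop on an object; squeeze is the grip in N (left out, the last holds). Time passes only in rows, so rows that do not move let the fingers close. The tool returns the time, the measured TCP pose, the force, the opening and the grip force at its end. only (a regular expression) keeps the lines of the reply that match it, lines (a string "A,B") keeps lines A to B, and quiet returns only ok. Input that does not fit is refused with a message, and nothing moves.
- ctrl.get_state(): the state, without advancing time (a new reading comes with each control period).
- ctrl.get_image(name): name is "side" or "top"; returns the picture (400x640x3 uint8, red, green, blue); there is no depth.
- ctrl.camera_model(name): a dict with "vertical_fov" (degrees; the focal length in pixels is half the picture's height over the tangent of half this angle, whatever the lens; pixels are square), "cx", "cy" (the principal point, pixels), "rvec" (rotation vector, rad) and "tvec" (3), from world to camera coordinates, as OpenCV has them. Camera axes: x right, y down, z forward; pixel columns grow to the right and rows downward; lengths in m; the calibration is good to about 2 mm. A picture is of the moment at which its call begins. camera_model takes no time and is no camera call.
- ctrl.close_job(): hands the job in; it is judged then, once.
The state is a dict: "time": time; "joint_positions": joint angles; "qd": joint speeds; "joint_torque": joint torques, N m; "position": TCP position; "tool_rot": TCP orientation; "ft_force": force on the tool from outside, world axes, zero at the start; "torque": the same for the moment, N m; "grip_width": opening from 0.0 (shut) to 1.0 (fully open); "grip_force": force on a finger pad.
Only numpy, scipy, OpenCV 4.12 (cv2) and the standard library are available. Lean on these libraries where they do the work, as an engineer would, in place of code of your own. Each camera call takes 0.05 s, during which the arm holds its last target. There are 200 camera calls.

### The job

The two slices in the toaster are frozen. With the fingertips, gently push the toaster's lever all the way down so that the slices go in, then press the defrost key - the right-hand one of the three keys as you face the lever, marked with a raised snowflake - fully in and let it spring back. Leave the cancel and reheat keys and the bread alone, do not shove or lift the toaster, and do not disturb the things around it.

Things in the scene. Friction and masses are not known exactly. Their poses are not given: they have to be found in the camera images.
- toaster: Two-slice toaster, steel sides, black end caps: 270 long (x), 175 wide (y), 180 high to its flat top deck; 1.6 kg, loose on rubber feet. Origin: centre of its underside, z up. Its -x end, roughly towards the robot, has the lever (face at x = -135) over a fixed browning dial standing 12 out, and the keys on top; behind the keys the bread slots run along x from -63 to +83.
- lever (a joint): The lever's travel in m: 0 = up, 0.038 = all the way down (stop). It starts at or near 0. Slides straight down; about 5 N of friction holds it (and the bread) at whatever height it is left; there is no spring.
- lever_top (a point): Centre of the flat upper face of the lever's grey tab (34 along x, 44 along y, 12 thick), at x = -159, y = 0 in the toaster's frame, 24 out from the front face; 178 above the table with the lever up, 140 with it down. Moves with the lever.
- defrost (a joint): Travel of the defrost key in m: 0 = out, 0.005 = fully in. A spring resists with 2 N at the start and 4 N fully in and brings it back.
- defrost_top (a point): Centre of the top of the defrost key (grey round cap, 21 across, standing 7 above the deck, 187 above the table; raised snowflake mark), at x = -100, y = -52 in the toaster's frame: the right-hand key as seen from the lever end. Moves with the key.
- cancel (a joint): Travel of the cancel key (the same cap and spring, cross mark, middle of the row, x = -100, y = 0 in the toaster's frame): 0 = out, 0.005 = fully in. Must be left alone.
- reheat (a joint): Travel of the reheat key (the same cap and spring, mark of three bars, left-hand end of the row, x = -100, y = +52 in the toaster's frame): 0 = out, 0.005 = fully in. Must be left alone.
- bread: The two slices of bread in the slots, carried by the lever: 112 long, 15 thick, standing about 20 above the deck with the lever up, sunk below it with the lever down. Origin on the toaster's centre line. Not to be touched.
- jam_jar: Jam jar, 64 across, 90 high, standing by the toaster's right side. Origin: centre of its underside. Bystander.
- salt_shaker: Salt shaker, 44 across, 90 high, on the left. Origin: centre of its underside. Bystander.
- tea_glass: Waisted tea glass, 62 across, 86 high, on the left. Origin: centre of its underside. Bystander.
- tea_spoon: Teaspoon, 132 long, lying on the left. Origin: centre of its underside. Bystander.
- lime_b: Lime, about 50 across, at the back left. Origin: underside as it lies. Bystander.
- prep_bowl: White bowl, 150 across, 67 high, on the left. Origin: centre of its underside. Bystander.
- tomato: Tomato, about 57 across and 62 high, on the left. Origin: underside as it lies. Bystander.

How it is judged:
On the way, in this order (a step that is already met when the one before it is completed fails the run):
1. the lever is pushed all the way down (value of joint lever above 0.034 m), for 0.2 s.
2. the defrost key is pressed in (value of joint defrost above 0.0035 m), for 0.1 s.
At the end, for the whole second after the job is handed in: The lever is within 4 mm of its lower stop, all three keys are out again (within 1.5 mm), and the toaster stands still and level within 20 mm of where it stood (value of joint lever above 0.034 m and value of joint each of defrost, cancel, reheat below 0.0015 m and distance of toaster from where it was at the start of the episode below 0.02 m and angle between toaster's own z axis and vertical below 0.03 rad and linear speed of toaster below 0.01 m/s); the robot touches nothing.
It fails at once if the cancel or the reheat key is pressed (over 1.5 mm) (value of joint any of cancel, reheat above 0.0015 m).
It fails at once if the bread is pushed or pinched (contact force between bread and the arm above 1 N).
It fails at once if the toaster is pressed hard (over 40 N) (contact force between toaster and the arm above 40 N).
It fails at once if the toaster is shoved (over 20 mm), lifted or tipped (distance of toaster from where it was at the start of the episode above 0.02 m or height (world z) of toaster above 0.012 m or angle between toaster's own z axis and vertical above 0.08 rad).
It fails at once if a thing standing around is disturbed (moved over 20 mm) (distance of any of jam_jar, salt_shaker, tomato, tea_glass, tea_spoon, lime_b, prep_bowl from where it was at the start of the episode above 0.02 m).
It also fails if it takes over 43 s, if anything falls off the work surface, if the arm or the gripper's body presses on something with over 40 N, if the wrist force passes 120 N, or if a joint passes its speed limit or range.

## Working session

There is one attempt and no reset: what is moved stays moved. The work goes in short steps, Python scripts to look and compute and a tool call to move; the robot and the scene stay as the last step left them, time stands still between calls to the robot, and variables do not carry over. Pictures are saved under pics/ and viewed, at most 10 in all, crops included, and the job is handed in when it is done.

```bash
ls; mkdir -p pics
```

Run:
```python
from bench import ctrl
import cv2
for n in ("top","side"):
    cv2.imwrite(f"pics/{n}0.png",ctrl.get_image(n)[:,:,::-1]); print(ctrl.camera_model(n))
s=ctrl.get_state(); print(s)
```

```text
bench.py
pics
{'vertical_fov': 42.47375457904193, 'cx': 310.5334702175321, 'cy': 195.18249916911972, 'rvec': array([ 2.20699845, -2.20647656,  0.04819856]), 'tvec': array([0.00304283, 0.59787182, 1.59184214])}
{'vertical_fov': 56.343941681579636, 'cx': 314.45917347150447, 'cy': 196.74979834407367, 'rvec': array([ 0.34058874, -2.74797946,  1.2745623 ]), 'tvec': array([0.6023668 , 0.20208424, 0.95654349])}
{'time': 0.1, 'joint_positions': array([ 1.2421255 ,  0.32174555, -0.07007808,  1.45153197,  0.02258761,
        1.37082109, -0.05688934]), 'qd': array([ 2.99259902e-04, -2.15676341e-03,  9.67266806e-05, -2.73692872e-03,
        1.14845906e-03,  2.32364246e-03, -2.78812483e-04]), 'joint_torque': array([ 6.24257464e-04, -4.92569697e+01, -4.05463139e-01, -3.13399279e+01,
       -6.42571924e-02,  3.94613401e-02,  4.84153747e-05]), 'position': array([ 0.21825197, -0.61173829,  0.22158356]), 'tool_rot': array([-3.09390530e+00, -5.35550283e-01,  5.88958666e-04]), 'ft_force': array([-0.16702176, -0.62972461, -0.07440921]), 'torque': array([-0.0297654 , -0.06859963, -0.0070986 ]), 'grip_force': 0.0, 'grip_width': 0.9992661471274648}
```

View pics/top0.png

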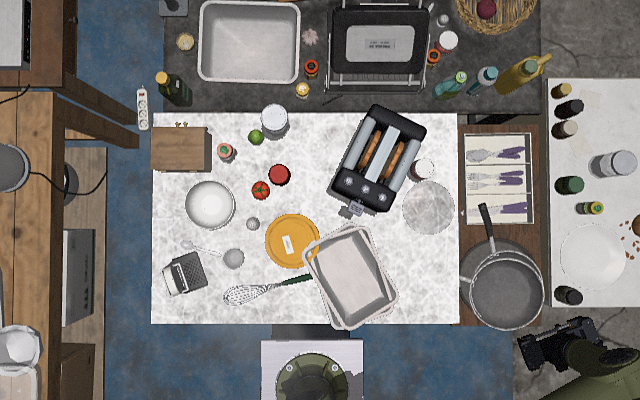

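View pics/side0.png

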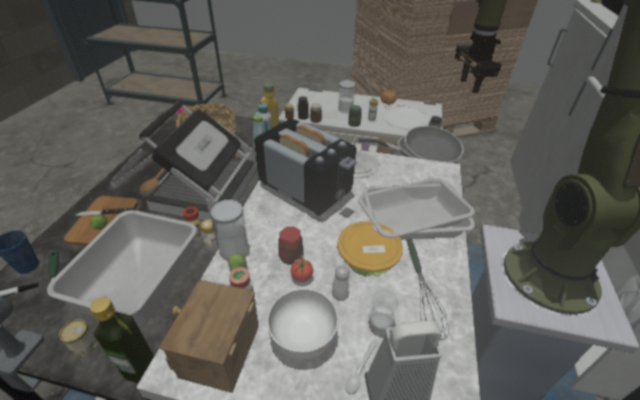

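The top view shows the toaster around (378,158), with three keys near (350,181), (366,189) and (383,197) and the lever tab near (352,209). The side view shows the lever end at about (346,168). I'll enlarge both.

Run:
```python
import cv2, numpy as np
a=cv2.imread("pics/top0.png")[95:225,320:440]; b=cv2.imread("pics/side0.png")[110:230,245:375]
a=cv2.resize(a,(520,563),interpolation=cv2.INTER_CUBIC)
a=cv2.resize(cv2.imread("pics/top0.png")[165:225,325:405],(400,300),interpolation=cv2.INTER_CUBIC)
b=cv2.resize(b[:75,:100+20],(400,250),interpolation=cv2.INTER_CUBIC)
cv2.imwrite("pics/crop.png",np.vstack([a,b]))
```

```text
(no output)
```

View pics/crop.png

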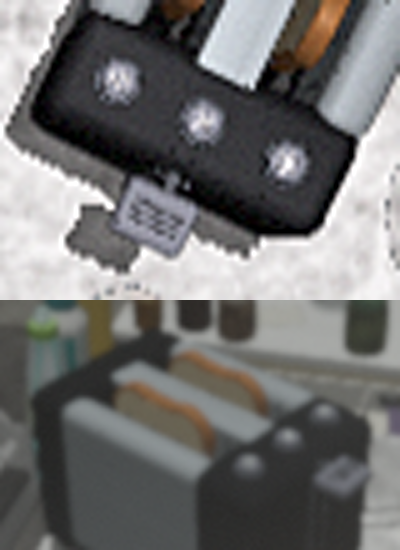

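The crop shows the keys in the top view at about (348.6,181), (365.6,189) and (382.4,197.2), with the lever tab at (356.2,208). In the side view they are at about (320,160), (331,151) and (342,143), with the tab at (348,162). Next I'll refine these with a mask, cast rays and cross-check the two views.

Create h.py:
```python
import cv2, numpy as np
from bench import ctrl
from scipy.spatial.transform import Rotation as R
def cam(n):
    m=ctrl.camera_model(n); f=200/np.tan(np.radians(m["vertical_fov"]/2))
    return R.from_rotvec(m["rvec"]).as_matrix(),m["tvec"],f,m["cx"],m["cy"]
def ray(n,p):
    Q,t,f,cx,cy=cam(n); d=Q.T@np.array([(p[0]-cx)/f,(p[1]-cy)/f,1]); return -Q.T@t,d/np.linalg.norm(d)
def plane(n,p,z):
    o,d=ray(n,p); return o+d*(z-o[2])/d[2]
def tri(p,q):
    a,d=ray("top",p); b,e=ray("side",q); s=np.linalg.lstsq(np.c_[d,-e],b-a,rcond=None)[0]
    u,v=a+s[0]*d,b+s[1]*e; return (u+v)/2,np.linalg.norm(u-v)
def proj(n,P):
    Q,t,f,cx,cy=cam(n); c=(Q@np.asarray(P,float).T).T+t; return c[:,:2]/c[:,2:]*f+[cx,cy]
```

Run:
```python
from h import *
g=cv2.cvtColor(cv2.imread("pics/top0.png"),cv2.COLOR_BGR2GRAY).astype(float)
def cen(p,r,th):
    x,y=np.meshgrid(np.arange(640),np.arange(400)); w=np.clip(g-th,0,120)*(np.hypot(x-p[0],y-p[1])<r)
    return np.array([(w*x).sum(),(w*y).sum()])/w.sum()
T=[cen(p,6,60) for p in ((348.6,181),(365.6,189),(382.4,197.2))]
T.append(np.array([356.2-.4,208-.4]))
S=[(320,159.8),(331.1,151.1),(341.9,143.3),(347.9,162.2)]
M=np.array([(-100,52),(-100,0),(-100,-52),(-159,0)])/1e3; Z=[.187]*3+[.178]
W=np.array([plane("top",p,z) for p,z in zip(T,Z)])
for p,q,w in zip(T,S,W): print(p,w.round(4),tri(p,q)[0].round(4),tri(p,q)[1].round(4))
A=M-M.mean(0);B=W[:,:2]-W[:,:2].mean(0)
th=np.arctan2((A[:,0]*B[:,1]-A[:,1]*B[:,0]).sum(),(A*B).sum()); r=np.array([[np.cos(th),-np.sin(th)],[np.sin(th),np.cos(th)]])
o=W[:,:2].mean(0)-r@M.mean(0); print("yaw",th,"origin",o,"fit res mm",(1e3*(o+M@r.T-W[:,:2])).round(1).tolist())
print("pts",(o+M@r.T).round(4).tolist())
s=ctrl.get_state(); print(s["position"],R.from_rotvec(s["tool_rot"]).as_matrix().round(3))
```

```text
[348.36403693 180.59462862] [ 0.632  -0.1005  0.187 ] [ 0.632  -0.1011  0.1809] 0.0009
[365.14113924 188.7835443 ] [ 0.6093 -0.1471  0.187 ] [ 0.6099 -0.1474  0.1835] 0.0008
[382.01497207 197.0375419 ] [ 0.5864 -0.1938  0.187 ] [ 0.5873 -0.1941  0.1845] 0.0016
[355.8 207.6] [ 0.5572 -0.1218  0.178 ] [ 0.5571 -0.1224  0.1717] 0.0003
yaw -0.4542798547628285 origin [ 0.69934719 -0.19115502] fit res mm [[0.3, -0.0], [0.2, -0.2], [0.3, -0.2], [-0.7, 0.4]]
pts [[0.6323, -0.1005], [0.6095, -0.1473], [0.5867, -0.194], [0.5565, -0.1214]]
[ 0.21825197 -0.61173829  0.22158356] [[ 0.942  0.336 -0.001]
 [ 0.336 -0.942  0.002]
 [-0.    -0.002 -1.   ]]
```
Good fit. Lever at (0.5565,-0.1214), r=0.57 OK. Start TCP at (0.218,-0.612,0.2216). Need clearance: toaster with bread at 200+; gripper raised. Toaster lever-side. Path: bystanders — jam jar at right (423,168px). 90 high. Path at z=0.22 straight from (0.218,-0.612) to lever: over pan (pan handle at right?), frying pan at px (500,280), handle. World y for px 500 ~ -0.5. Other stuff low. Pass at z=0.25 fine.

The two views agree and the fit residuals are under 1 mm, so the toaster yaw is −0.454. The plan is to go over the lever tab with shut fingers, 27 mm out from the face, with tool y along toaster y.

The rows are not in the units I measure in: shifts go in units of 20 mm. I convert before sending: 0.15 m is 7.5, -0.05 m is -2.5.

Call:
{"fn": "move_tool", "kwargs": {"moves": [[[0, 0, -1.5], 0, 0], [[1.5, -1, -1.5], 0.1, 0], [[3.5, -2.5, -1.5], 0.2, 0], [[5.5, -4, -1.5], 0.3, 0], [[7.5, -5.5, -1.5], 0.4, 0], [[9.5, -7, -1.5], 0.5, 0], [[11.5, -8.5, -1.5], 0.6, 0], [[13.5, -10, -1.5], 0.7, 0], [[15.5, -11.5, -1.5], 0.797, 0], [[17.5, -12.75, -1.5], 0.797, 0], [[19.5, -14, -1.5], 0.797, 0], [[21.5, -15.5, -1.5], 0.797, 0], [[23, -16.75, -1.5], 0.797, 0], [[24.05, -17.5, -1.5], 0.797, 0], [[24.05, -17.5, -1.5], 0.797, 0], [[24.05, -17.5, -1.5], 0.797, 0], [[24.05, -17.5, -1.5], 0.797, 0]], "squeeze": 10}}

```text
time: 1.8
position: [0.5531, -0.1227, 0.2522]
tool_rot: [3.059, -0.711, -0.001]
ft_force: [-0.1, -0.7, 0.0]
grip_width: 0.006
grip_force: 0.0
```

Run:
```python
from h import *
s=ctrl.get_state(); print(s["time"],s["position"],s["joint_positions"].round(2),s["ft_force"]); print(R.from_rotvec(s["tool_rot"]).as_matrix().round(3)); r=R.from_euler('z',-.4543).as_matrix(); print(r.T@(s["position"]-[.69935,-.19116,0]))
a=ctrl.get_image("top")[130:230,310:440,::-1];b=ctrl.get_image("side")[90:220,250:380,::-1]
cv2.imwrite("pics/c1.png",np.hstack([cv2.resize(a,(390,300)),cv2.resize(b,(300,300))]))
```

```text
1.8 [ 0.55305772 -0.12268445  0.25216626] [ 0.58  0.16 -0.46  1.61  0.07  1.4  -1.91] [-0.10468786 -0.72398802  0.00447798]
[[ 0.898 -0.441 -0.001]
 [-0.441 -0.898 -0.001]
 [-0.001  0.001 -1.   ]]
[-0.16150298 -0.00266797  0.25216626]
```

View pics/c1.png

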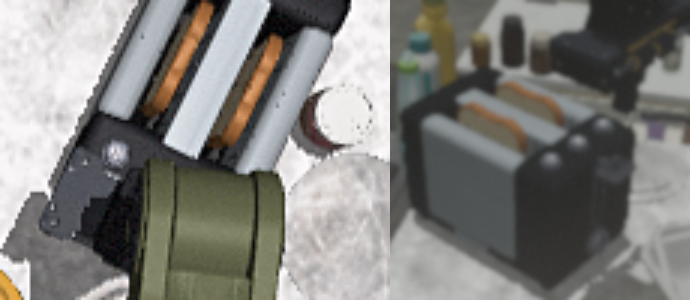

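The picture shows the shut fingers just above the lever tab (tab at about (612,165) in the right crop, fingertips at about (625,100)) and clear of the keys and bread. Descend now, gently.

Converted, 0.09 m is 4.5, 0.086 m is 4.3.

Call:
{"fn": "move_tool", "kwargs": {"moves": [[[0, -0.1, 1.5], 0, 0], [[0, -0.1, 2.5], 0, 0], [[0, -0.1, 3], 0, 0], [[0, -0.1, 3.3], 0, 0], [[0, -0.1, 3.5], 0, 0], [[0, -0.1, 3.7], 0, 0], [[0, -0.1, 3.9], 0, 0], [[0, -0.1, 4.1], 0, 0], [[0, -0.1, 4.3], 0, 0], [[0, -0.1, 4.5], 0, 0], [[0, -0.1, 4.5], 0, 0]]}}

```text
time: 3.0
position: [0.5551, -0.1192, 0.1622]
tool_rot: [-3.061, 0.707, -0.001]
ft_force: [0.5, 0.7, 2.0]
grip_width: 0.004
grip_force: 0.7
```

Call:
{"fn": "move_tool", "kwargs": {"moves": [[[0, 0, 0.2], 0, 0], [[0, 0, 0.4], 0, 0], [[0, 0, 0.6], 0, 0], [[0, 0, 0.75], 0, 0], [[0, 0, 0.9], 0, 0], [[0, 0, 1], 0, 0], [[0, 0, 1.05], 0, 0], [[0, 0, 1.1], 0, 0], [[0, 0, 1.1], 0, 0]]}}

```text
time: 3.9
position: [0.5549, -0.1191, 0.1405]
tool_rot: [3.061, -0.707, 0.001]
ft_force: [2.9, -1.0, 3.7]
grip_width: 0.008
grip_force: 1.7
```

Converted, 0.002 m is 0.1, 0.001 m is 0.05.

Call:
{"fn": "move_tool", "kwargs": {"moves": [[[0, 0, 0.05], 0, 0], [[0, 0, 0.05], 0, 0], [[0, 0, 0.1], 0, 0], [[0, 0, 0.1], 0, 0]]}}

```text
time: 4.3
position: [0.5549, -0.1191, 0.1402]
tool_rot: [3.06, -0.707, 0.001]
ft_force: [-1.0, -0.7, 11.2]
grip_width: 0.006
grip_force: 6.0
```

The force rises to 11 N at z = 0.140, which is the lever's lower stop. Hold briefly, lift straight up, then look.

Call:
{"fn": "move_tool", "kwargs": {"moves": [[[0, 0, 0], 0, 0], [[0, 0, 0], 0, 0], [[0, 0, -0.5], 0, 0], [[0, 0, -1.5], 0, 0], [[0, 0, -3], 0, 0], [[0, 0, -5], 0, 0], [[0, 0, -6], 0, 0], [[-2.5, 0, -6], 0, 0], [[-4.5, 2, -6], 0, 0], [[-4.5, 4, -6], 0, 0], [[-4.5, 6, -6], 0, 0], [[-4.5, 7.5, -6], 0, 0], [[-4.5, 7.5, -6], 0, 0], [[-4.5, 7.5, -6], 0, 0]]}}

```text
time: 5.7
position: [0.4071, -0.2139, 0.2577]
tool_rot: [-3.059, 0.709, 0.004]
ft_force: [-0.2, -0.2, -0.1]
grip_width: 0.004
grip_force: 0.0
```

Run:
```python
from h import *
s=ctrl.get_state(); print(s["time"],s["position"],s["joint_positions"].round(2),s["ft_force"])
t=ctrl.get_image("top")[:,:,::-1]; cv2.imwrite("pics/top2.png",t)
b=ctrl.get_image("side")[:,:,::-1]; cv2.imwrite("pics/side2.png",b)
cv2.imwrite("pics/c2.png",np.hstack([cv2.resize(t[130:230,310:440],(390,300)),cv2.resize(b[90:220,250:380],(300,300))]))
```

```text
5.7 [ 0.40706756 -0.21394459  0.2577466 ] [ 0.76 -0.09 -0.31  1.83 -0.03  1.4  -1.57] [-0.16585837 -0.16922487 -0.1063694 ]
```

View pics/c2.png

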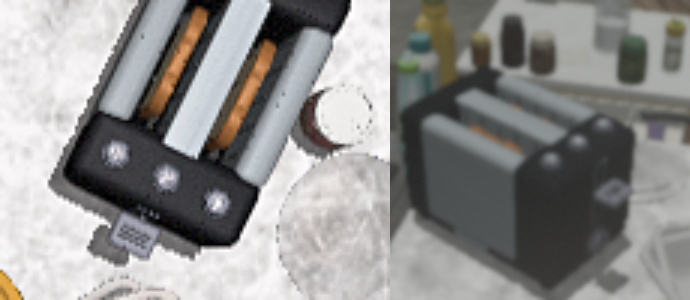

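The bread has sunk below the deck and the lever tab is low (about (133,235) in the left crop). The keys are unmoved and all in view, with defrost at about (217,202) in the crop. Remeasure them and compute the shift.

Run:
```python
from h import *
g=cv2.cvtColor(cv2.imread("pics/top2.png"),cv2.COLOR_BGR2GRAY).astype(float)
x,y=np.meshgrid(np.arange(640),np.arange(400)); P=[]
for p in ((348.4,180.6),(365.1,188.8),(382,197)):
    w=np.clip(g-60,0,120)*(np.hypot(x-p[0],y-p[1])<6); P.append(plane("top",np.array([(w*x).sum(),(w*y).sum()])/w.sum(),.187))
print(np.round(P,4))
s=ctrl.get_state(); Q=R.from_rotvec(s["tool_rot"]).as_matrix(); print(s["position"],Q.round(3),s["time"])
d=P[2][:2]-s["position"][:2]; print("tool shift to defrost",Q.T@[*d,.187-s["position"][2]])
```

```text
[[ 0.6321 -0.1005  0.187 ]
 [ 0.6093 -0.1471  0.187 ]
 [ 0.5864 -0.1937  0.187 ]]
[ 0.40813882 -0.21285615  0.25802678] [[ 0.899 -0.437 -0.001]
 [-0.437 -0.899  0.001]
 [-0.002 -0.001 -1.   ]] 5.8
tool shift to defrost [ 0.15209616 -0.0950305   0.07083402]
```

Converted, -0.09 m is -4.5, 0.09 m is 4.5.

Call:
{"fn": "move_tool", "kwargs": {"moves": [[[1.5, -1, 0], 0, 0], [[3, -2, 0], 0, 0], [[4.5, -3, 0], 0, 0], [[6, -3.75, 0], 0, 0], [[7, -4.5, 0], 0, 0], [[7.6, -4.75, 1], 0, 0], [[7.6, -4.75, 2], 0, 0], [[7.6, -4.75, 2.5], 0, 0], [[7.6, -4.75, 2.5], 0, 0], [[7.6, -4.75, 2.5], 0, 0], [[7.6, -4.75, 2.5], 0, 0], [[7.6, -4.75, 2.5], 0, 0]]}}

```text
time: 7.0
position: [0.5867, -0.1959, 0.2099]
tool_rot: [3.06, -0.707, 0.003]
ft_force: [0.8, 0.3, -0.0]
grip_width: 0.006
grip_force: 0.0
```

Run:
```python
from h import *
s=ctrl.get_state(); Q=R.from_rotvec(s["tool_rot"]).as_matrix(); print(s["position"],s["ft_force"],Q.T@(np.array([.5864,-.1937,.187])-s["position"]))
```

```text
[ 0.58673023 -0.19589399  0.20990298] [ 0.78237322  0.33393289 -0.04309124] [-0.00130868 -0.00182607  0.02290027]
```

Within 2 mm of the key centre. Trim that and press about 5 mm.

Call:
{"fn": "move_tool", "kwargs": {"moves": [[[-0.05, -0.1, 0.4], 0, 0], [[-0.05, -0.1, 0.7], 0, 0], [[-0.05, -0.1, 0.95], 0, 0], [[-0.05, -0.1, 1.1], 0, 0], [[-0.05, -0.1, 1.2], 0, 0], [[-0.05, -0.1, 1.3], 0, 0], [[-0.05, -0.1, 1.375], 0, 0], [[-0.05, -0.1, 1.375], 0, 0]]}}

```text
time: 7.8
position: [0.5861, -0.1934, 0.1825]
tool_rot: [3.06, -0.707, 0.0]
ft_force: [-4.9, 1.5, 7.5]
grip_width: 0.004
grip_force: 4.1
```

Call:
{"fn": "move_tool", "kwargs": {"moves": [[[0, 0, 0.025], 0, 0], [[0, 0, 0.025], 0, 0], [[0, 0, 0.025], 0, 0]]}}

```text
time: 8.1
position: [0.5861, -0.1934, 0.1824]
tool_rot: [3.06, -0.707, 0.0]
ft_force: [-4.6, 1.4, 8.9]
grip_width: 0.007
grip_force: 4.9
```

The force is 8.9 N, above the 4 N spring at full travel, so the key is fully in (4.6 mm or more). Lift and retreat.

Converted, -0.15 m is -7.5, -0.12 m is -6.

Call:
{"fn": "move_tool", "kwargs": {"moves": [[[0, 0, -0.25], 0, 0], [[0, 0, -1], 0, 0], [[0, 0, -2], 0, 0], [[0, 0, -4], 0, 0], [[-2, 0, -4], 0, 0], [[-4, 1.5, -4], 0, 0], [[-6, 3, -4], 0, 0], [[-7.5, 4.5, -4], 0, 0], [[-7.5, 4.75, -4], 0, 0], [[-7.5, 4.75, -4], 0, 0], [[-7.5, 4.75, -4], 0, 0], [[-7.5, 4.75, -4], 0, 0]]}}

```text
time: 9.3
position: [0.4112, -0.2122, 0.2606]
tool_rot: [-3.061, 0.704, -0.001]
ft_force: [0.2, -0.2, -0.1]
grip_width: 0.006
grip_force: 0.0
```

Run:
```python
from h import *
t=ctrl.get_image("top")[:,:,::-1]; b=ctrl.get_image("side")[:,:,::-1]
for n,i,sl in (("top",t,np.s_[100:225,320:440]),("side",b,np.s_[110:220,250:365])):
    o=cv2.imread(f"pics/{n}2.png"); print(n,cv2.absdiff(i,o)[sl].max(2).mean())
cv2.imwrite("pics/c3.png",np.hstack([cv2.resize(t[130:230,310:440],(390,300)),cv2.resize(b[90:220,250:380],(300,300))]))
```

```text
top 3.687666666666667
side 1.1053754940711462
```

View pics/c3.png

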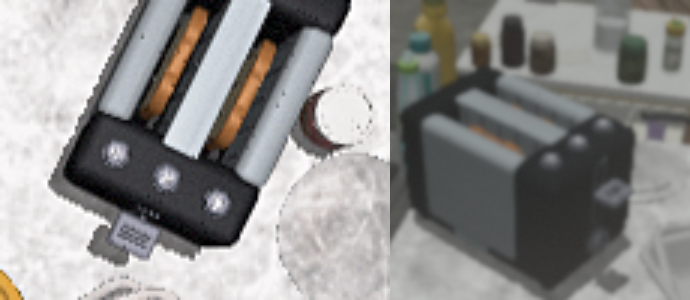

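The toaster has not moved: the lever is down (tab at (133,235)), the keys are out, with defrost at (217,202), and the arm is clear. Handing in.

```bash
python3 -c "
from bench import ctrl
print(ctrl.close_job())"
```

```text
the job is handed in; nothing more can be done
None
```

The job is handed in: the lever was pushed to its lower stop, the defrost key was pressed fully in and sprang back, and the last pictures show the toaster unmoved and the arm clear; no verdict was returned.

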